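# Release a tin from the dispenser and catch it

## Robot

A 6-joint arm with a two-finger parallel gripper is mounted at the origin on a cart in front of the work surface, level with it; the furniture and walls round the work are solid. World frame = base frame: x ahead of the robot, y to its left, z up, the work surface at z = 0. Lengths are in m, angles in degrees, forces in N, time in s.
With the tool pointing down it reaches from about 0.4 to 0.825 m from the base axis. Payload 7 kg.
Tool frame: the origin (TCP) lies between the finger pads; the fingertips stand 11 mm ahead of it and the grasp point (between the pads) lies 8 mm behind it; z points along the fingers, y is the direction in which the jaws open and shut (so a half turn about z gives the same grasp; the last joint's range is limited). The gripper opens to 88 mm and grips with 3 to 60 N. Pads are 19 mm wide; open, the fingers measure 130 mm over their backs; the gripper's body (78 mm by 193 mm) begins 47 mm behind the grasp point.
Start: joints at [87.267, 20.546, 0.682, 0, -70.136, -16.507], TCP at [0.222, 0.637, 0.238] pointing down, gripper open.
Joint ranges: [-176.03, 176.03], [-82.01, 121.73], [-58.28, 71.71], [-173.87, 95.51], [-174.79, -0.11], [-173.66, 173.66]. Speed limits (degrees/s): [136.94, 136.94, 172.46, 180, 180, 180].

## Interface

Orientations are given as [roll, pitch, yaw] about the fixed x, y, z axes, in that order (R = Rz(yaw) Ry(pitch) Rx(roll)).
In Python, from plant import r gives the robot as it stands.
- The arm moves only by the shell command python3 -m inch 'ROWS' [OPENING] [FORCE]. ROWS is JSON, a list of rows, each an object of numbers: "x", "y", "z": the shift along the tool's x, y, z as a fraction of full scale; "yaw": the turn about the tool's z as a fraction of full scale. In form: [{"x": .., "y": .., "z": .., "yaw": ..}, ...]. A call has 1 to 5 rows; each row shifts and turns the pose as measured when the row begins, along the tool's axes as they then stand; what a row does not reach is not made up. Full scale, the value 1, is 0.025 m for a shift and 4 degrees for a turn. A row lasts 1/12 s, in which the tool goes at most 41.7 mm and 7.16 degrees, less where a joint would pass 70% of its speed; a pose out of reach is approached as far as the arm can. A call with a number of a shift or a turn outside -1 to 1 is refused whole. A call with a gripper value outside its range is refused whole. OPENING is the opening, from -1 (shut) to 1 (fully open), set as the call begins (- or left out, the last holds). The fingers move at their own pace and stop on an object; FORCE is the grip in N (left out, the last holds). Time passes only in rows, so rows that do not move let the fingers close. It gives the time, the measured TCP pose, the force and the opening at its end, in the units of the state.
- r.get_state(): the state, without advancing time (a new reading comes with each control period).
- r.capture(name): name is "side" or "top"; returns (picture, depth): 384x512x3 uint8, red, green, blue; 384x512 float32, m along the optical axis (not along the pixel's ray), 0 where there is no reading.
- r.camera_info(name): a dict with "mtx" (3x3 intrinsics, pixels), "k1" (the pictures are not rectified: a ray, as slopes to the right and down, at radius r is drawn at 1 + k1 r^2 times it, then the intrinsics apply), "pose" (4x4, takes a point from camera to world coordinates). Camera axes: x right, y down, z forward; pixel columns grow to the right and rows downward; lengths in m; the calibration is good to about 2 mm. A picture is of the moment at which its call begins. camera_info takes no time and is no camera call.
- r.close_job(): hands the job in, once; it reports no verdict.
The state is a dict: "time_s": time; "joints": joint angles; "qd": joint speeds; "joint_torque": joint torques, N m; "tcp_pos": TCP position; "eef_rot": TCP orientation; "contact_force": force on the tool from outside, world axes, zero at the start; "moment": the same for the moment, N m; "gripper_width": finger opening in m.
Only numpy, scipy, OpenCV 4.12 (cv2) and the standard library are available. Lean on these libraries where they do the work, as an engineer would, in place of code of your own. Each camera call takes 0.05 s, during which the arm holds its last target. There are 200 camera calls.

## Task

Press the red key of the blue tin dispenser down with one fingertip and keep it down, so that the spring pusher slides the fruit tin out a few centimetres over the lowered gate, and stop the tin with the other finger before it slides off the front of the dispenser. Finish while still holding: one finger keeping the key down, the other holding the tin back, upright on the dispenser and still. Do not lift the tin, and leave the mug, the salt shaker and the kitchen timer where they stand.

Things in the scene. Friction and masses are not known exactly. Their poses are not given: they have to be found in the camera images.
- dispenser: blue plastic tin dispenser, grey rails, fixed. Origin on the worktop at mid lane width, at the front of the waiting tin. -x: the way the tin slides out (roughly to the robot); +y: the side of the red key; z up. Lane floor 22 mm above the worktop, front edge at x = -72 mm; side rails with inner faces at y = +-39.5 mm, 4 mm thick, tops 42 mm above the worktop; 60 mm high back stop at x = +117 mm
- apron (a point): on the lane floor in front of the gate, mid width (x = -38, y = 0, z = 22 mm of the dispenser): the open apron where the tin is to be stopped
- gate (a point): middle of the top of the gate, a red bar across the lane at x = -3 mm of the dispenser, 10 mm above the lane floor at the start; it holds the tin and goes down with the key
- pusher_face (a point): grey pusher plate, 70 mm wide, top 66 mm above the worktop, this point at the middle of its front face; slippery like lane and gate. A spring presses it against the back of the tin with 4 N. Once the gate is down it drives the tin out at about 4 cm/s for 118 mm, with 3 to 4 N: enough to push it off the front edge
- key_top (a point): centre of the top of the red key, a flat cap 36 mm (x) by 32 mm (y) beside the apron, at rest at x = -60, y = +68, z = 62 mm of the dispenser; moves down with the key. From it to the middle of the lane at the same x is 68 mm along the dispenser's y
- key (a joint): travel of the red key in m: 0 up, 0.016 fully down. Its spring pushes up with 2 N at the top, 5 N at the bottom; the tin's rubbing on the gate adds up to 1 N. The gate lets the tin go at about 0.010. Let go, the key springs up and the gate presses under a tin that stands over it
- tin: squat fruit tin with paper label and bare metal lid, 75 mm in diameter, 58 mm high, about 0.2 kg, upright in the lane behind the gate, its lid 80 mm above the worktop. Origin at the centre of its underside, at x = +37 mm of the dispenser at the start; z up
- salt_shaker: glass salt shaker with a grey cap, 44 mm in diameter, 90 mm high, origin at the centre of its underside; a bystander
- mug: white mug with black wave pattern, 79 x 115 x 98 mm with its handle, origin at the centre of its underside; a bystander
- timer: white and red kitchen timer, 65 mm in diameter, 48 mm high, origin at the centre of its underside; a bystander
Things that resemble listed ones, but are neither listed nor needed, are in the scene too. What is shaped like the tin but orange or yellow is not meant. What is shaped like the dispenser but pink is not meant.

How it is judged:
By the outcome, as a careful person would: the job done as asked, in the order asked, and still so for the second after the job is handed in, while the arm keeps its last pose, push and grip.
It also fails if it takes over 32 s, if anything falls off the work surface, if the arm or the gripper's body presses on something with over 40 N, if the wrist force passes 120 N, or if a joint passes its speed limit or range.

## Working session

There is one attempt and no reset: what is moved stays moved. The work goes in short steps, Python scripts to look and compute and a shell command to move; the robot and the scene stay as the last step left them, time stands still between calls to the robot, and variables do not carry over. Pictures are saved under pics/ and viewed, about 8 in all and at most 12, crops included, and the job is handed in when it is done.

```bash
ls; mkdir -p pics; cat > h.py <<'E'
from plant import r
import numpy as np, cv2
def snap(n,f):
    im,d=r.capture(n); cv2.imwrite('pics/'+f,im[:,:,::-1]); np.save('pics/'+f+'.npy',d); return im,d
def slopes(n,uv):
    c=r.camera_info(n); K=np.array(c['mtx']); k=c['k1']
    s=np.array([(uv[0]-K[0,2])/K[0,0],(uv[1]-K[1,2])/K[1,1]]); u=s.copy()
    for _ in range(20): u=s/(1+k*(u@u))
    return u,np.array(c['pose'])
def plane(n,uv,z):
    u,P=slopes(n,uv); d=P[:3,:3]@[u[0],u[1],1]; return P[:3,3]+d*(z-P[2,3])/d[2]
def dep(n,uv,d):
    u,P=slopes(n,uv); return P[:3,3]+P[:3,:3]@(np.array([u[0],u[1],1])*d)
E
python3 - <<'E'
from h import *
for n in('top','side'):
    snap(n,n+'1.png'); c=r.camera_info(n); print(n,np.round(c['pose'],3),c['mtx'],c['k1'])
print(r.get_state())
a=cv2.imread('pics/top1.png');b=cv2.imread('pics/side1.png')
E
```

```text
pics
top [[-5.000e-03 -9.980e-01  5.700e-02  4.970e-01]
 [-1.000e+00  5.000e-03  0.000e+00 -8.000e-02]
 [-1.000e-03 -5.700e-02 -9.980e-01  1.379e+00]
 [ 0.000e+00  0.000e+00  0.000e+00  1.000e+00]] [[435.90712262   0.         258.40152796]
 [  0.         435.90712262 196.20596825]
 [  0.           0.           1.        ]] 0.02128779445071015
side [[ 1.000e+00  1.300e-02 -1.000e-03  5.680e-01]
 [ 1.000e-02 -6.710e-01  7.410e-01 -1.130e+00]
 [ 9.000e-03 -7.410e-01 -6.710e-01  1.026e+00]
 [ 0.000e+00  0.000e+00  0.000e+00  1.000e+00]] [[427.47982223   0.         251.3958418 ]
 [  0.         427.47982223 193.6844158 ]
 [  0.           0.           1.        ]] -0.07883373611970365
{'time_s': 0.1, 'joints': array([ 8.72695272e+01,  2.05843125e+01,  6.37319966e-01, -1.67531421e-02,
       -7.01339444e+01, -1.65063516e+01]), 'qd': array([-0.03400576, -0.03172398,  0.19360747,  0.00688748, -0.05655155,
       -0.00728233]), 'joint_torque': array([-1.34495429e-03, -5.84163022e+01,  2.93752491e+01,  7.01544061e+00,
        1.01457830e-02, -5.13200575e-05]), 'tcp_pos': array([0.22229178, 0.63689775, 0.23674058]), 'eef_rot': array([ 1.79917924e+02, -7.89704414e-03, -1.92425230e+01]), 'contact_force': array([-0.42206758,  0.20524048,  0.27591933]), 'moment': array([0.0181446 , 0.02149286, 0.02968348]), 'gripper_width': 0.08736546593805718}
```

View pics/top1.png

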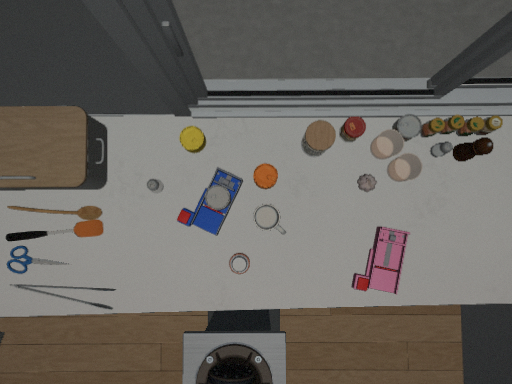

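View pics/side1.png

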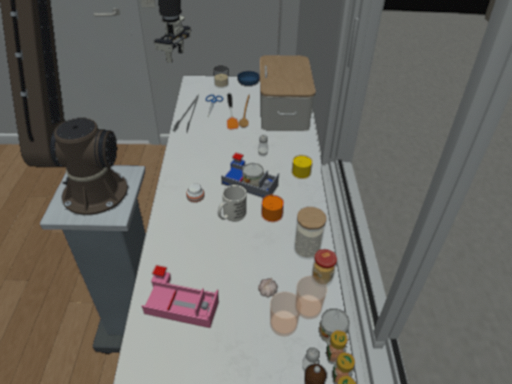

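The top view shows the blue dispenser at about (216,202), with its tin at (218,197) and red key at (185,216). The mug is at (267,216), the timer at (240,263) and the salt shaker at (153,186). Next I'll measure these.

```bash
python3 - <<'E'
from h import *
im=cv2.imread('pics/top1.png'); d=np.load('pics/top1.png.npy'); hsv=cv2.cvtColor(im,cv2.COLOR_BGR2HSV)
R=np.zeros(im.shape[:2],bool);R[160:245,170:250]=1
red=R&((hsv[...,0]<8)|(hsv[...,0]>172))&(hsv[...,1]>150)&(hsv[...,2]>70)
v,u=np.where(red)
print('red n',len(u)); Pd=np.array([dep('top',(a,b),d[b,a]) for a,b in zip(u,v)])
print('z pct',np.percentile(Pd[:,2],[5,25,50,75,95]))
k=Pd[:,2]>.05; 
num,lab,st,ce=cv2.connectedComponentsWithStats(red.astype(np.uint8)); print(st,ce)
m=(Pd[:,2]>.054)&(Pd[:,2]<.07); key=plane('top',(u[m].mean(),v[m].mean()),.062); print('key',key, Pd[m].mean(0))
# tin lid via depth
v,u=np.where(R&(d>0)); P=np.array([dep('top',(a,b),d[b,a]) for a,b in zip(u,v)])
m=(abs(P[:,2]-.080)<.005)
c=np.zeros(R.shape,np.uint8); c[v[m],u[m]]=1
num,lab,st,ce=cv2.connectedComponentsWithStats(c); i=1+np.argmax(st[1:,4]); print(st[i],ce[i])
cn=max(cv2.findContours((lab==i).astype(np.uint8),0,2)[0],key=cv2.contourArea); (cc,rr)=cv2.minEnclosingCircle(cn); print('circ',cc,rr)
tin=plane('top',cc,.08); print('tin',tin,plane('top',ce[i],.08))
blue=R&(hsv[...,0]>100)&(hsv[...,0]<130)&(hsv[...,1]>120)
cn=np.vstack(cv2.findContours(blue.astype(np.uint8),0,2)[0]);print('rect',cv2.minAreaRect(cn))
# geometry: key-tin vector in disp frame (-97,68)
w=(key-tin)[:2]; yaw=np.degrees(np.arctan2(w[1],w[0])-np.arctan2(.068,-.097)); print('len',np.linalg.norm(w),np.hypot(.097,.068),'yaw',yaw)
# blue/any pts heights: rails orientation
m=(abs(P[:,2]-.042)<.006); c=np.zeros(R.shape,np.uint8); c[v[m],u[m]]=1
q=P[m][:,:2]; print(len(q)); print('rectxy',cv2.minAreaRect((q*1000).astype(np.float32)))
for n,(a,b) in dict(mug=(267,216),timer=(240,263),salt=(153,186)).items(): print(n,plane('top',(a,b),.05))
big=cv2.resize(im[150:280,140:300],None,fx=5,fy=4.5,interpolation=cv2.INTER_CUBIC); cv2.imwrite('pics/crop.png',big)
E
```

```text
red n 124
z pct [0.03265367 0.05886082 0.06162115 0.06419093 0.06670971]
[[     0      0    512    384 196484]
 [   206    206      1      1      1]
 [   208    207      3      2      3]
 [   212    209     10      5     12]
 [   178    210     13     14    108]] [[255.54281774 191.48483337]
 [206.         206.        ]
 [209.         207.33333333]
 [216.91666667 211.08333333]
 [183.63888889 216.34259259]]
key [0.51189702 0.14666351 0.062     ] [0.51189618 0.14660129 0.06236307]Traceback (most recent call last):
  File "<stdin>", line 12, in <module>
  File "h.py", line 13, in dep
    u,P=slopes(n,uv); return P[:3,3]+P[:3,:3]@(np.array([u[0],u[1],1])*d)
        ~~~~~~^^^^^^
  File "h.py", line 6, in slopes
    c=r.camera_info(n); K=np.array(c['mtx']); k=c['k1']
ValueError: time passes only in moves, steps and waits
```

```bash
sed -i 's/^def slopes/CI={n:r.camera_info(n) for n in ("top","side")}\ndef slopes/; s/c=r.camera_info(n); K/c=CI[n]; K/' h.py; python3 - <<'E'
from h import *
im=cv2.imread('pics/top1.png'); d=np.load('pics/top1.png.npy'); hsv=cv2.cvtColor(im,cv2.COLOR_BGR2HSV)
R=np.zeros(im.shape[:2],bool);R[160:245,170:250]=1
key=np.array([.5119,.1467,.062])
v,u=np.where(R&(d>0)); P=np.array([dep('top',(a,b),d[b,a]) for a,b in zip(u,v)])
m=(abs(P[:,2]-.080)<.006)
c=np.zeros(R.shape,np.uint8); c[v[m],u[m]]=1
num,lab,st,ce=cv2.connectedComponentsWithStats(c); i=1+np.argmax(st[1:,4]); print(st[i],ce[i])
cn=max(cv2.findContours((lab==i).astype(np.uint8),0,2)[0],key=cv2.contourArea); (cc,rr)=cv2.minEnclosingCircle(cn); print('circ',cc,rr)
tin=plane('top',cc,.08); print('tin',tin,plane('top',ce[i],.08))
w=(key-tin)[:2]; yaw=np.degrees(np.arctan2(w[1],w[0])-np.arctan2(.068,-.097)); print('len',np.linalg.norm(w),np.hypot(.097,.068),'yaw',yaw)
red=(hsv[...,0]<8)|(hsv[...,0]>172); g=red&(hsv[...,1]>120)
gp=np.array([plane('top',(a,b),.032) for b,a in zip(*np.where(g)) if 205<=a<=223 and 203<=b<=215]); print('gate',gp.mean(0)); q=gp[:,:2]-gp[:,:2].mean(0); vv=np.linalg.svd(q)[2][0]; print('gate dir',np.degrees(np.arctan2(vv[1],vv[0])))
m=(P[:,2]>.015)&(P[:,2]<.05); print('rectxy',cv2.minAreaRect((P[m][:,:2]*1000).astype(np.float32)))
blue=R&(hsv[...,0]>100)&(hsv[...,0]<130)&(hsv[...,1]>120)
cn=np.vstack(cv2.findContours(blue.astype(np.uint8),0,2)[0]);print('rect',cv2.minAreaRect(cn))
for n,(a,b) in dict(mug=(267,216),timer=(240,263),salt=(153,186)).items(): print(n,plane('top',(a,b),.05))
big=cv2.resize(im[150:280,140:300],None,fx=4.5,fy=4.5,interpolation=cv2.INTER_CUBIC); cv2.imwrite('pics/crop.png',big)
E
```

```text
[205 185  25  25 458] [217.02620087 197.10480349]
circ (217.13636779785156, 197.13636779785156) 12.535168647766113
tin [0.56838385 0.0439959  0.08      ] [0.56847976 0.04432466 0.08      ]
len 0.11721159515600496 0.11846096403457132 yaw -26.159021607205748
gate [0.53313972 0.05992546 0.032     ]
gate dir -115.42345158593182
rectxy ((559.3286743164062, 72.40492248535156), (130.03941345214844, 197.77854919433594), 64.42855834960938)
rect ((209.1207733154297, 200.38385009765625), (39.693904876708984, 63.50240707397461), 25.559965133666992)
mug [ 0.51176854 -0.10507599  0.05      ]
timer [ 0.3700808  -0.02252426  0.05      ]
salt [0.60504395 0.24268698 0.05      ]
```

View pics/crop.png

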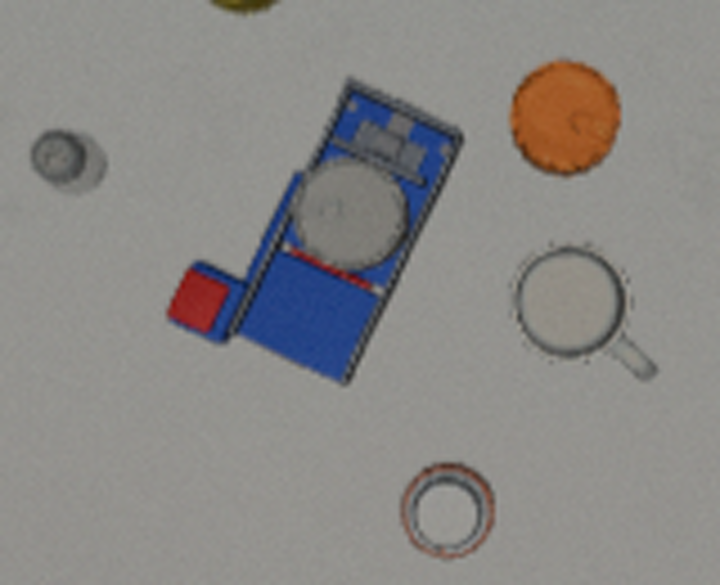

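The dispenser yaw is about -25.8°, with its origin near (0.535, 0.060). The gate and key measurements agree to within 2 mm. The tool should turn about +6.6° about its own z, which makes tool x = dispenser x and tool y = -dispenser y. The TCP target is (0.502, 0.114).

```bash
python3 -m inch '[{"x":0.5,"y":0.4,"yaw":0.83},{"x":0.9,"y":0.65,"yaw":0.83},{"x":0.97,"y":0.7},{"x":0.97,"y":0.7},{"x":0.97,"y":0.7}]' 0.23 10
```

```text
validation failed for argument at $[0]...
```

```bash
python3 -m inch '[{"x":0.97,"y":0.7},{"x":0.97,"y":0.7},{"x":0.97,"y":0.7},{"x":0.97,"y":0.7},{"x":0.97,"y":0.7}]'; cat >> h.py <<'E'
O=np.array([.5351,.0601]); YAW=-25.8
def rep():
    s=r.get_state(); a=np.radians(YAW); A=np.array([[np.cos(a),np.sin(a)],[-np.sin(a),np.cos(a)]])
    print('t',round(s['time_s'],2),'disp xy mm',np.round(1000*A@(s['tcp_pos'][:2]-O),1),'tip z',round(1000*s['tcp_pos'][2]-11,1),'rot',np.round(s['eef_rot'],2),'F',np.round(s['contact_force'],2),'M',np.round(s['moment'],2),'w',round(s['gripper_width'],4))
E
python3 -c "from h import *;rep()"
```

```text
t 0.1 disp xy mm [-532.7  383.2] tip z 225.7 rot [ 1.7992e+02 -1.0000e-02 -1.9240e+01] F [-0.42  0.21  0.28] M [0.02 0.02 0.03] w 0.0874validation failed for argument at $[0]...
```

```bash
python3 -m inch '[{"x":0.5,"y":0.4,"z":0,"yaw":0.83},{"x":0.9,"y":0.65,"z":0,"yaw":0.83},{"x":0.97,"y":0.7,"z":0,"yaw":0},{"x":0.97,"y":0.7,"z":0,"yaw":0},{"x":0.97,"y":0.7,"z":0,"yaw":0}]' 0.23 10; python3 -c "from h import *;rep()"
```

```text
time_s: 0.52
tcp_pos: [0.2864, 0.5198, 0.232]
eef_rot: [179.6, -0.1, -25.9]
contact_force: [0.4, 0.1, -0.3]
gripper_width: 0.0598
t 0.52 disp xy mm [-424.   305.6] tip z 221.0 rot [ 1.7957e+02 -1.0000e-01 -2.5920e+01] F [ 0.37  0.14 -0.29] M [-0.02 -0.06  0.02] w 0.0598
```

```bash
python3 -m inch '[{"x":1,"y":0.73,"z":0,"yaw":0},{"x":1,"y":0.73,"z":0,"yaw":0},{"x":1,"y":0.73,"z":0,"yaw":0},{"x":1,"y":0.73,"z":0,"yaw":0},{"x":1,"y":0.73,"z":0,"yaw":0}]';python3 -m inch '[{"x":1,"y":0.73,"z":0,"yaw":0},{"x":1,"y":0.73,"z":0,"yaw":0},{"x":1,"y":0.73,"z":0,"yaw":0},{"x":0.9,"y":0.73,"z":0,"yaw":0},{"x":0.6,"y":0.5,"z":0,"yaw":0}]'; python3 -c "from h import *;rep()"
```

```text
time_s: 0.93
tcp_pos: [0.3604, 0.3751, 0.231]
eef_rot: [179.4, -0.1, -25.8]
contact_force: [0.5, 0.6, -0.2]
gripper_width: 0.0539
time_s: 1.35
tcp_pos: [0.4258, 0.24, 0.2314]
eef_rot: [179.3, -0.0, -25.9]
contact_force: [0.3, -0.4, 0.1]
gripper_width: 0.054
t 1.35 disp xy mm [-176.7  114.4] tip z 220.4 rot [ 1.7925e+02 -4.0000e-02 -2.5850e+01] F [ 0.33 -0.38  0.13] M [ 0.07 -0.02 -0.04] w 0.054
```

```bash
python3 -m inch '[{"x":1,"y":0.65,"z":0.3,"yaw":0},{"x":1,"y":0.65,"z":0.5,"yaw":0},{"x":1,"y":0.65,"z":0.8,"yaw":0},{"x":1,"y":0.65,"z":0.8,"yaw":0},{"x":0.8,"y":0.6,"z":0.8,"yaw":0}]';python3 -m inch '[{"x":0.3,"y":0.2,"z":0.6,"yaw":0},{"x":0,"y":0,"z":0.3,"yaw":0},{"x":0,"y":0,"z":0,"yaw":0}]'; python3 - <<'E'
from h import *
rep()
im,d=snap('side','side2.png'); rep()
b=cv2.resize(im[125:225,190:320,::-1],None,fx=6,fy=6,interpolation=cv2.INTER_CUBIC); cv2.imwrite('pics/side2c.png',b)
E
```

```text
time_s: 1.77
tcp_pos: [0.503, 0.1101, 0.1546]
eef_rot: [179.8, -0.3, -25.7]
contact_force: [1.2, 0.4, 0.7]
gripper_width: 0.0541
time_s: 2.02
tcp_pos: [0.5063, 0.0959, 0.1262]
eef_rot: [179.4, -0.0, -26.1]
contact_force: [-1.0, 0.5, -0.6]
gripper_width: 0.0538
t 2.02 disp xy mm [-41.5  19.7] tip z 115.2 rot [ 1.7941e+02 -1.0000e-02 -2.6130e+01] F [-0.97  0.46 -0.63] M [0.05 0.02 0.02] w 0.0538
t 2.07 disp xy mm [-41.5  20.1] tip z 116.0 rot [ 1.7943e+02 -4.0000e-02 -2.6090e+01] F [-0.28  0.1  -0.29] M [-0.01  0.02 -0.01] w 0.0537
```

View pics/side2c.png

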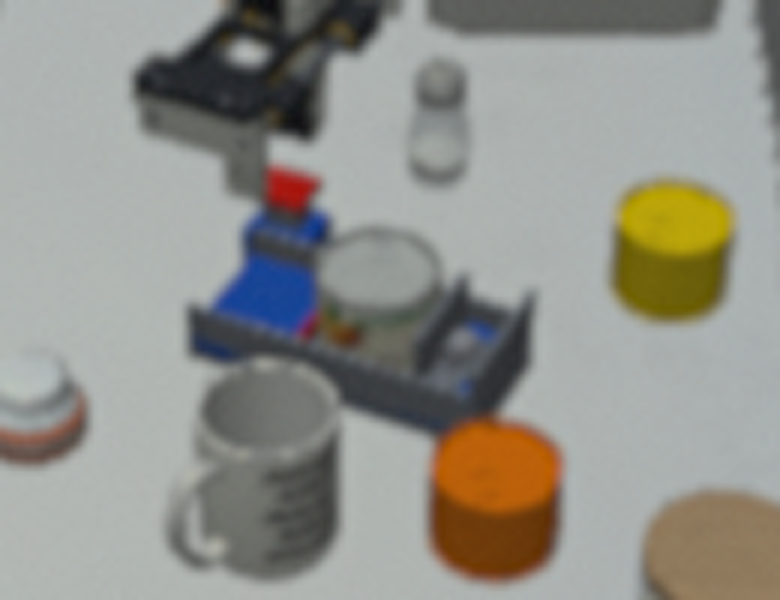

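The crop shows the near (lane) finger hanging above the key and apron, with its tip at about crop (250,192), or full-image (232,157). The TCP overshot by about 12 mm in x and 14 mm in y. I'll correct this while descending.

```bash
python3 -m inch '[{"x":-0.25,"y":-0.3,"z":0.4,"yaw":0},{"x":-0.2,"y":-0.25,"z":0.4,"yaw":0},{"x":0,"y":0,"z":0.3,"yaw":0},{"x":0,"y":0,"z":0.2,"yaw":0},{"x":0,"y":0,"z":0,"yaw":0}]'; python3 - <<'E'
from h import *
rep()
a=np.radians(YAW); A=np.array([[np.cos(a),np.sin(a)],[-np.sin(a),np.cos(a)]])
for p in((228,157),(232,157),(235,157)): print(1000*A@(plane('side',p,.116)[:2]-O))
E
```

```text
time_s: 2.48
tcp_pos: [0.5025, 0.1191, 0.0945]
eef_rot: [179.7, -0.2, -25.8]
contact_force: [-0.2, -0.2, 0.4]
gripper_width: 0.0539
t 2.48 disp xy mm [-55.1  38.9] tip z 83.5 rot [179.69  -0.2  -25.8 ] F [-0.19 -0.21  0.38] M [0.02 0.02 0.03] w 0.0539
[-50.29548659 -17.82858382]
[-37.79726946 -11.47684535]
[-28.42412616  -6.71114405]
```

```bash
python3 -m inch '[{"x":0,"y":0.15,"z":0.2,"yaw":0},{"x":0,"y":0.05,"z":0.2,"yaw":0},{"x":0,"y":0,"z":0.1,"yaw":0},{"x":0,"y":0,"z":0,"yaw":0}]'; python3 - <<'E'
from h import *
rep()
im,d=snap('side','side3.png'); im2,_=snap('top','top3.png'); rep()
b=cv2.resize(im[135:205,205:295,::-1],None,fx=6,fy=6,interpolation=cv2.INTER_CUBIC)
c=cv2.resize(im2[165:245,170:250,::-1],None,fx=5,fy=5.25,interpolation=cv2.INTER_CUBIC); cv2.imwrite('pics/c3.png',cv2.resize(np.hstack([b,c]),None,fx=.8,fy=.8))
E
```

```text
time_s: 2.82
tcp_pos: [0.5, 0.115, 0.0813]
eef_rot: [179.7, -0.2, -25.7]
contact_force: [0.2, -0.6, -0.7]
gripper_width: 0.0539
t 2.82 disp xy mm [-55.5  34.2] tip z 70.3 rot [179.72  -0.23 -25.68] F [ 0.18 -0.63 -0.73] M [ 0.    0.06 -0.05] w 0.0539
t 2.92 disp xy mm [-55.2  34.4] tip z 70.8 rot [179.75  -0.25 -25.68] F [-0.3  -0.1   0.19] M [-0.01  0.04 -0.  ] w 0.054
```

View pics/c3.png

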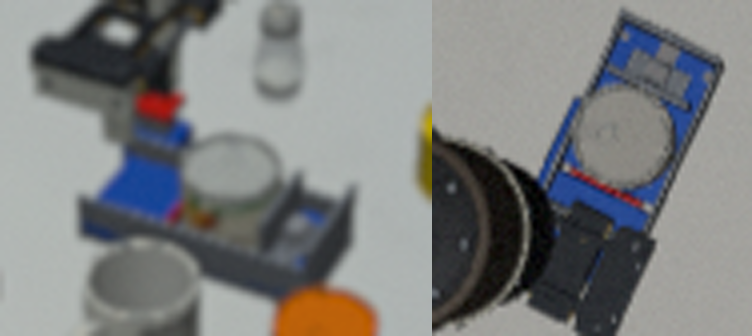

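The side view shows the far finger just over the red key (crop 155,105), and the lane finger over the apron in front of the tin. The top view agrees. Next I'll press the key.

```bash
python3 -m inch '[{"x":0,"y":0,"z":0.25,"yaw":0},{"x":0,"y":0,"z":0.25,"yaw":0},{"x":0,"y":0,"z":0.25,"yaw":0}]'; python3 -c "from h import *;rep()"
```

```text
time_s: 3.17
tcp_pos: [0.5015, 0.1154, 0.0637]
eef_rot: [179.9, -0.4, -25.7]
contact_force: [-3.3, 0.5, 4.9]
gripper_width: 0.0537
t 3.17 disp xy mm [-54.3  35.1] tip z 52.7 rot [179.91  -0.36 -25.7 ] F [-3.28  0.53  4.93] M [0.38 1.02 0.03] w 0.0537
```

```bash
python3 -m inch '[{"x":0,"y":0,"z":0.2,"yaw":0},{"x":0,"y":0,"z":0.1,"yaw":0}]'; python3 -c "from h import *;rep()"
```

```text
time_s: 3.33
tcp_pos: [0.502, 0.1154, 0.0564]
eef_rot: [179.9, -0.4, -25.6]
contact_force: [-18.7, -2.5, 52.1]
gripper_width: 0.0539
t 3.33 disp xy mm [-53.9  35.4] tip z 45.4 rot [179.92  -0.41 -25.63] F [-18.72  -2.45  52.11] M [0.57 6.17 0.45] w 0.0539
```

```bash
python3 -m inch '[{"x":0,"y":0,"z":-0.06,"yaw":0}]'; python3 -c "from h import *;rep()"
```

```text
time_s: 3.42
tcp_pos: [0.5018, 0.1153, 0.0581]
eef_rot: [179.9, -0.4, -25.6]
contact_force: [-4.4, 0.9, 4.7]
gripper_width: 0.054
t 3.42 disp xy mm [-54.   35.2] tip z 47.1 rot [179.89  -0.4  -25.59] F [-4.4   0.92  4.75] M [0.3  1.45 0.18] w 0.054
```

```bash
python3 -m inch '[{"x":0,"y":0,"z":0.01,"yaw":0},{"x":0,"y":0,"z":0.01,"yaw":0},{"x":0,"y":0,"z":0.01,"yaw":0},{"x":0,"y":0,"z":0.01,"yaw":0}]'; python3 - <<'E'
from h import *
rep()
im,d=snap('side','side4.png'); im2,_=snap('top','top4.png'); rep()
b=cv2.resize(im[135:205,205:295,::-1],None,fx=6,fy=6,interpolation=cv2.INTER_CUBIC)
c=cv2.resize(im2[165:245,170:250,::-1],None,fx=5,fy=5.25,interpolation=cv2.INTER_CUBIC); cv2.imwrite('pics/c4.png',cv2.resize(np.hstack([b,c]),None,fx=.8,fy=.8))
E
```

```text
time_s: 3.75
tcp_pos: [0.5019, 0.1153, 0.0572]
eef_rot: [179.9, -0.4, -25.5]
contact_force: [-4.9, -0.2, 11.4]
gripper_width: 0.0539
t 3.75 disp xy mm [-53.9  35.3] tip z 46.2 rot [179.89  -0.43 -25.55] F [-4.94 -0.19 11.39] M [0.21 1.49 0.08] w 0.0539
t 3.85 disp xy mm [-54.   35.2] tip z 46.3 rot [179.9   -0.43 -25.55] F [-2.82 -0.57  7.83] M [0.14 1.13 0.07] w 0.054
```

View pics/c4.png

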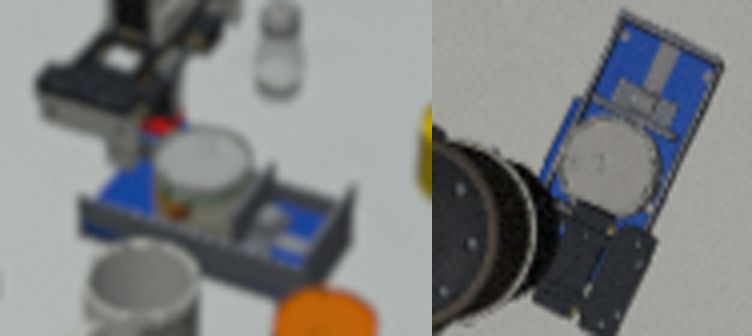

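The gate is down and the tin is sliding out; its lid has moved to about crop (613,163) in the top view, with the finger waiting in front. I'll hold until it arrives.

```bash
python3 -m inch '[{"x":0,"y":0,"z":0.01,"yaw":0},{"x":0,"y":0,"z":0,"yaw":0},{"x":0,"y":0,"z":0.01,"yaw":0},{"x":0,"y":0,"z":0,"yaw":0},{"x":0,"y":0,"z":0.01,"yaw":0}]';python3 -c "from h import *;rep()"; python3 -m inch '[{"x":0.02,"y":0,"z":0.01,"yaw":0},{"x":0.02,"y":0,"z":0,"yaw":0},{"x":0.02,"y":0,"z":0.01,"yaw":0},{"x":0.02,"y":0,"z":0,"yaw":0},{"x":0.02,"y":0,"z":0.01,"yaw":0}]';  python3 -c "from h import *;rep()"
```

```text
time_s: 4.27
tcp_pos: [0.5019, 0.1153, 0.0572]
eef_rot: [179.9, -0.4, -25.5]
contact_force: [-5.9, 0.9, 12.1]
gripper_width: 0.0541
t 4.27 disp xy mm [-54.   35.3] tip z 46.2 rot [179.88  -0.44 -25.5 ] F [-5.88  0.89 12.06] M [ 0.5   1.86 -0.06] w 0.0541
time_s: 4.68
tcp_pos: [0.5019, 0.1153, 0.0572]
eef_rot: [179.9, -0.3, -25.6]
contact_force: [-7.8, 2.7, 13.7]
gripper_width: 0.054
t 4.68 disp xy mm [-53.9  35.2] tip z 46.2 rot [179.87  -0.27 -25.56] F [-7.79  2.73 13.67] M [1.18 2.82 0.  ] w 0.054
```

```bash
python3 -m inch '[{"x":0,"y":0,"z":0.01,"yaw":0},{"x":0,"y":0,"z":0.01,"yaw":0},{"x":0,"y":0,"z":0.01,"yaw":0}]'; cat > chk.py <<'E'
from h import *
import sys
rep(); n=sys.argv[1]
a=np.radians(YAW); A=np.array([[np.cos(a),np.sin(a)],[-np.sin(a),np.cos(a)]])
im,d=snap('side','side%s.png'%n); im2,d2=snap('top','top%s.png'%n); rep()
# tin lid points in top depth inside lane
P=np.array([dep('top',(u,v),d2[v,u]) for v in range(165,245) for u in range(170,250) if d2[v,u]>0])
q=(1000*(A@(P[:,:2]-O).T)).T; m=(abs(P[:,2]-.08)<.007)&(abs(q[:,1])<42)&(q[:,0]>-80)
m&=q[:,0]>-50
print('lid x range',np.percentile(q[m,0],[1,99]),'y',np.percentile(q[m,1],[1,99]),'z',np.percentile(P[m,2],[10,50,90]),m.sum())
# pusher top z .066 behind the lid
b=cv2.resize(im[135:205,205:295,::-1],None,fx=6,fy=6,interpolation=cv2.INTER_CUBIC)
c=cv2.resize(im2[165:245,170:250,::-1],None,fx=5,fy=5.25,interpolation=cv2.INTER_CUBIC); cv2.imwrite('pics/c%s.png'%n,cv2.resize(np.hstack([b,c]),None,fx=.8,fy=.8))
E
python3 chk.py 5
```

```text
time_s: 4.93
tcp_pos: [0.5018, 0.1154, 0.0573]
eef_rot: [179.9, -0.3, -25.6]
contact_force: [-4.1, -0.5, 9.6]
gripper_width: 0.0544
t 4.93 disp xy mm [-54.1  35.3] tip z 46.3 rot [179.88  -0.27 -25.57] F [-4.1  -0.48  9.64] M [ 0.11  1.39 -0.13] w 0.0544
t 5.03 disp xy mm [-54.1  35.3] tip z 46.2 rot [179.88  -0.27 -25.58] F [-4.15  0.48 10.2 ] M [ 0.1   1.41 -0.09] w 0.0539
lid x range [-21.2994081  30.568846 ] y [-35.47923725  35.75556156] z [0.07475093 0.07766901 0.08103824] 350
```

View pics/c5.png

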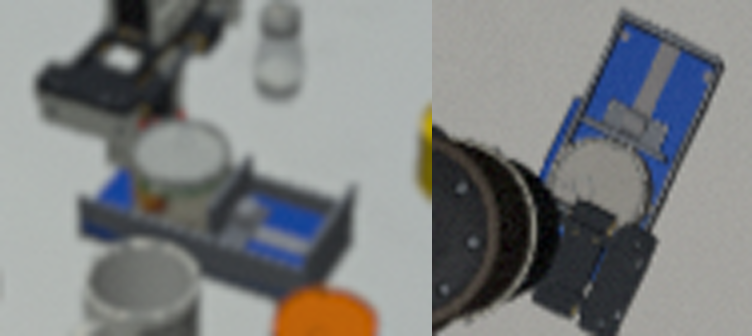

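The tin's back is at about x = +30.6 mm, which puts its front at -44.5 mm, right at the finger's edge (-54 + 9.5). I'll hold for a second and check that nothing moves and the lid is level.

```bash
cat >> chk.py <<'E'
B=np.c_[q[m],np.ones(m.sum())]; co=np.linalg.lstsq(B,1000*P[m,2],rcond=None)[0]; print('lid tilt deg',np.degrees(np.arctan(co[:2])))
E
python3 -m inch '[{"x":0,"y":0,"z":0.01,"yaw":0},{"x":0,"y":0,"z":0.01,"yaw":0},{"x":0,"y":0,"z":0.01,"yaw":0},{"x":0,"y":0,"z":0.01,"yaw":0},{"x":0,"y":0,"z":0.01,"yaw":0}]'; python3 chk.py 6; python3 chk.py 7;python3 chk.py 8
```

```text
time_s: 5.45
tcp_pos: [0.5018, 0.1154, 0.0573]
eef_rot: [179.9, -0.3, -25.6]
contact_force: [-3.3, 0.2, 11.1]
gripper_width: 0.0539
t 5.45 disp xy mm [-54.   35.3] tip z 46.3 rot [179.89  -0.29 -25.61] F [-3.32  0.15 11.1 ] M [ 0.25  1.55 -0.05] w 0.0539
t 5.55 disp xy mm [-54.1  35.3] tip z 46.2 rot [179.89  -0.29 -25.61] F [-4.44  0.04  9.95] M [ 0.18  1.51 -0.01] w 0.054
lid x range [-21.81259578  30.46273407] y [-35.37085329  35.41270844] z [0.07465824 0.07789538 0.08186583] 345
lid tilt deg [-0.78025865  0.21026793]
t 5.55 disp xy mm [-54.1  35.3] tip z 46.2 rot [179.89  -0.29 -25.61] F [-4.44  0.04  9.95] M [ 0.18  1.51 -0.01] w 0.054
t 5.65 disp xy mm [-54.   35.3] tip z 46.2 rot [179.89  -0.29 -25.61] F [-4.42  0.14 10.24] M [ 0.25  1.53 -0.07] w 0.0538
lid x range [-21.17119066  30.5552193 ] y [-35.27318338  35.32533   ] z [0.07480367 0.07818772 0.08202702] 348
lid tilt deg [0.53079146 0.88334455]
t 5.65 disp xy mm [-54.   35.3] tip z 46.2 rot [179.89  -0.29 -25.61] F [-4.42  0.14 10.24] M [ 0.25  1.53 -0.07] w 0.0538
t 5.75 disp xy mm [-54.   35.3] tip z 46.2 rot [179.9   -0.29 -25.61] F [-3.34 -0.11 10.17] M [ 0.2   1.51 -0.06] w 0.0538
lid x range [-21.74983193  30.57280554] y [-35.74980713  35.60514962] z [0.07480678 0.07784381 0.08134858] 354
lid tilt deg [-0.55239181 -0.03961102]
```

The tin is still and level against the finger, and the key is steady at the bottom with about 10 N on it. Handing in.

```bash
python3 -c "
from h import *
print(r.close_job())"
```

```text
the job is handed in; nothing more can be done
None
```

The job is handed in at about 5.8 s on the robot clock, with one fingertip holding the red key down and the other finger holding the tin on the apron.

- **Key:** in the last check the fingertip stood at z ≈ 46.2 mm, which is the key's fully-down height, with a steady 10 N upward on the tool.
- **Tin:** it slid out about 44 mm and stopped with its front at x ≈ -44.5 mm. Its position stayed within 0.2 mm over the last 0.8 s of checks. The lid was level to within about 1°, which is the depth noise.
- **Lid height:** the lid read 78 mm rather than 80 mm, within the camera's 2 mm tolerance.
- **Bystanders:** the arm never went near the mug, salt shaker or timer. I did not re-measure where they stand afterwards.

One thing went less well. The key bottomed out harder than planned, with a brief fingertip force of about 52 N in z at 3.3 s. I backed it off one row later. It was on the fingertip, not the gripper body, and stayed below the 120 N wrist limit.

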